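Free a printing screen from its clamp

ROBOT

A 6-joint arm with a two-finger parallel gripper is mounted at the origin on a cart in front of the work surface, level with it; the furniture and walls round the work are solid. World frame = base frame: x ahead of the robot, y to its left, z up, the work surface at z = 0. Lengths are in m, angles in degrees, forces in N, time in s.
With the tool pointing down it reaches from about 0.3 to 0.75 m from the base axis. Payload 8.5 kg.
Tool frame: the origin (TCP) lies between the finger pads; the fingertips stand ahead of it and the grasp point (between the pads) lies 8 mm behind it (env.tcp_to_tips is the z of the fingertips in the tool frame, in m); z points along the fingers, x is the direction in which the jaws open and shut, and the axes are right-handed (so a half turn about z gives the same grasp; the last joint's range is limited). The gripper opens to 85 mm and grips with 20 to 120 N. Pads are 22 mm wide; open, the fingers measure 114 mm over their backs; the gripper's body (76 mm by 85 mm) begins 54 mm behind the grasp point. The pads swing forward as they close: fully open they stand 13 mm farther back than shut.
Start: joints at [-83.096, 21.807, 74.336, -0, 83.858, -12.336], TCP at [0.181, -0.519, 0.242] pointing down, gripper open.
Joint ranges: [-178.18, 178.18], [-50.72, 133.34], [12.68, 142.11], [-81.47, 261.47], [9.98, 163.14], [-165.26, 165.26]. Speed limits (degrees/s): [136.94, 136.94, 180, 180, 180, 180].

INTERFACE

Orientations are given as a 3x3 rotation matrix whose columns are the frame's x, y, z axes.
In Python, from rig import observe, viewer, env gives the robot as it stands.
- The arm moves only by the tool jog_arm, never from a script. Its arguments are lists of equal length, an entry for each row: "dr": the turn, a rotation vector about the tool's x, y, z in rad, a list of three; "slide": the shift along the tool's x, y, z in m, a list of three; "gripper": the opening, from -1 (shut) to 1 (fully open), so that 0 is half open. In form: {"dr": [[rx, ry, rz], ...], "slide": [[dx, dy, dz], ...], "gripper": [gripper, ...]}. A call has exactly 10 rows; each row shifts and turns the commanded pose from where the row before left it, along the tool's axes as they then stand; what a row does not reach is not made up. A row lasts 1/10 s, in which the tool goes at most 50 mm and 8.59 degrees, less where a joint would pass 70% of its speed; a pose out of reach is approached as far as the arm can. A call is refused whole if a number of a shift passes 0.05 or a number of a turn 0.15, either way. A call with a gripper value outside its range is refused whole. The fingers move at their own pace and stop on an object; "force" is the grip in N (left out, the last holds). Time passes only in rows, so rows that do not move let the fingers close, or fill a call up. It gives the time, the measured TCP pose, the force and the opening at its end, in the units of the state.
- observe(): the state, without advancing time (a new reading comes with each control period).
- viewer.get_image(name): name is "scene" or "top" or "wrist"; returns a dict with "pixels" (420x560x3 uint8, blue, green, red), "camera_matrix" (3x3 intrinsics, pixels), "R" (3x3) and "t" (3): a world point X has camera coordinates R X + t. Camera axes: x right, y down, z forward; pixel columns grow to the right and rows downward; lengths in m; the calibration is good to about 2 mm. A picture is of the moment at which its call begins. There is no depth.
- env.close_job(): hands the job in, once; it reports no verdict.
The state is a dict: "time_s": time; "q": joint angles; "qvel": joint speeds; "joint_efforts": joint torques, N m; "position": TCP position; "tool_rot": TCP orientation; "ft_force": force on the tool from outside, world axes, zero at the start; "wrist_torque": the same for the moment, N m; "grip_width": finger opening in m.
Only numpy, scipy, OpenCV 4.12 (cv2) and the standard library are available. Lean on these libraries where they do the work, as an engineer would, in place of code of your own. Each camera call takes 0.05 s, during which the arm holds its last target.

TASK

Loosen the screen clamp two full turns by rolling a fingertip round the knurled rim of its knob, anticlockwise seen from above. Then put a fingertip inside the wooden frame and push on its far rail, so that the screen slides straight out of the clamp and lies flat with its rail a few centimetres clear of the clamp's arm. Pinch and lift nothing, keep off the delicate mesh, do not force the screen out while the clamp is still tight, and leave the other things on the table alone.

Things in the scene. Friction and masses are not known exactly. Their poses are not given: they have to be found in the camera images.
- screen_clamp: blue steel clamp screwed to the table (fixed). Origin on the table top, below its screw's axis; z up, jaw opens to its own -x. Back block x +21 to +57 mm, y +-25, 60 high, white index line on top; flange x +21 to +73, y +-46, 6 thick; arm x -20 to +59, y +-19, z 44 to 60, over the screen's rail. A pad 25 mm across below the arm presses the rail on the table when tight
- clamp_knob (a joint): turn of the knurled steel knob, rad: 0 = tight (red line on its top points to the white line, the clamp's +x); grows anticlockwise seen from above = loosening; two full turns are 12.57. Knob rises 4 mm a turn; thread ends at 20. It stays where left; turning takes about 0.06 to 0.1 N m (3 to 5 N along the rim). Rolled without slip, 151 mm of rim passes a fingertip per turn
- knob_rim (a point): point on the knob's axis at mid-height of its knurled rim; 73 mm above the table when tight, rises with the knob. The rim is a cylinder 48 mm across and 18 mm high (9 mm above and below this point), free air all round it; when tight the arm's top lies 13 mm below this point. A hub 22 mm across stands 7 mm above the rim's top
- clamp_screw: the clamp's vertical screw with the knob on top and the pad at its foot; they rise together. Origin below the screw's axis, on the table top when tight
- screen: small printing screen lying flat on the table, loose, 0.5 kg: wooden frame 200 mm (own x) by 170 (own y) by 25 high, rails 30 wide, open inside 140 by 110. Origin at the middle of its underside, z up; its +x rail lies in the clamp, its x along the clamp's x; it comes out towards the clamp's -x
- screen_mesh: the green and yellow stencilled mesh stretched inside the frame, near its underside; its top is 4 mm above the table. Delicate: not to be touched
- screen_heel (a point): middle of the outer face of the rail that lies in the clamp, at half height; at the start 15 mm on the clamp's +x side of the screw axis; the tip of the arm is 20 mm on the -x side
- screen_push (a point): middle of the inner face of the far rail (the one opposite the clamp), at half height (12.5 mm above the table), where a fingertip pushes towards the screen's -x
- red_jar: ink jar with a red lid, 67 mm across, 62 high, loose; to be left alone
- brown_tape: roll of brown tape lying flat, 84 mm across, 30 high, loose; to be left alone
- cream_tape: roll of cream tape lying flat, 72 mm across, 18 high, loose; to be left alone
- screwdriver: screwdriver with a red handle, 210 mm long, loose; to be left alone
- spare_knob: black spare star knob, 47 mm across, 27 high, loose; to be left alone
- bolt: steel bolt lying on its side, 47 mm long, loose; to be left alone

How it is judged (in metres and radians):
On the way, in this order (a step that is already met when the one before it is completed fails the run):
1. the knob is loosened two turns (at least 1.75) (value of joint clamp_knob above 11 rad), for 0.2 s.
2. the screen's rail is out of the clamp (x of screen_heel in the frame of screen_clamp below -0.028 m), for 0.1 s.
At the end, for the whole second after the job is handed in: The knob stands two turns from tight (within a quarter turn either way). The screen lies still and flat on the table, the outer face of its clamped rail 8 to 100 mm beyond the tip of the clamp's arm, turned less than 17 degrees from the clamp's direction (value of joint clamp_knob between 11 and 14.14 rad and x of screen_heel in the frame of screen_clamp between -0.12 and -0.028 m and angle between the x axis of screen and the x axis of screen_clamp, either way round below 0.3 rad and height (world z) of screen below 0.004 m and angle between screen's own z axis and vertical below 0.04 rad and linear speed of screen below 0.02 m/s); the robot touches nothing.
It fails at once if the screen moved more than 10 mm while the clamp was loosened less than one and a half turns (distance of screen from where it was at the start of the episode above 0.01 m and value of joint clamp_knob below 9.42 rad).
It fails at once if the knob or a rail of the screen was gripped between the fingers ((horizontal distance between the grasp point and knob_rim below 0.014 m and z of the grasp point in the frame of knob_rim below 0.03 m and contact force between the fingers and clamp_screw above 1 N) or (z of the grasp point in the frame of screen below 0.04 m and x of the grasp point in the frame of screen between -0.1 and 0.1 m and y of the grasp point in the frame of screen between -0.085 and 0.085 m and (x of the grasp point in the frame of screen below -0.07 m or x of the grasp point in the frame of screen above 0.07 m or y of the grasp point in the frame of screen below -0.055 m or y of the grasp point in the frame of screen above 0.055 m) and contact force between the fingers and screen above 15 N)).
It fails at once if the screen was lifted or tipped (height (world z) of screen above 0.012 m or angle between screen's own z axis and vertical above 0.1 rad).
It fails at once if the mesh was touched (contact force between the fingers and screen_mesh above 1 N).
It fails at once if another thing on the table was moved (distance of any of red_jar, brown_tape, cream_tape, screwdriver, spare_knob, bolt from where it was at the start of the episode above 0.02 m).
It also fails if it takes over 72 s, if anything falls off the work surface, if the arm or the gripper's body presses on something with over 40 N, if the wrist force passes 120 N, or if a joint passes its speed limit or range.

## Working session

There is one attempt and no reset: what is moved stays moved. The work goes in short steps, Python scripts to look and compute and a tool call to move; the robot and the scene stay as the last step left them, time stands still between calls to the robot, and variables do not carry over. Pictures are saved under pics/ and viewed, and the job is handed in when it is done.

Besides the shell and the picture viewer there is one more tool, called after "Emit:" as a command line: name --argument value ..., lists and objects as JSON in quotes. jog_arm: Moves the arm, as the interface text tells. Its arguments: {"type":"object","properties":{"dr":{"type":"array","items":{"type":"array","items":{"type":"number"}}},"slide":{"type":"array","items":{"type":"array","items":{"type":"number"}}},"gripper":{"type":"array","items":{"type":"number"}},"force":{"type":"number"}},"required":["dr","slide","gripper"]}

```bash
mkdir -p pics; ls; python3 - <<'E'
from rig import observe, viewer, env
import cv2, pickle
o=observe(); print(o, env.tcp_to_tips)
d={}
for n in ("scene","top"):
    d[n]=viewer.get_image(n); cv2.imwrite(f"pics/{n}0.png",d[n]["pixels"]); print(n,d[n]["camera_matrix"].tolist(),d[n]["R"].round(3).tolist(),d[n]["t"].round(3).tolist())
pickle.dump(d,open("im0.pkl","wb"))
E
```

```text
pics
{'time_s': 0.0, 'q': array([-8.30932365e+01,  2.18426010e+01,  7.43817328e+01,  8.79781301e-04,
        8.38563321e+01, -1.23368068e+01]), 'qvel': array([-0.01924984,  0.0514687 , -0.07457913, -0.02910888,  0.09841133,
       -0.03169492]), 'joint_efforts': array([-5.69114636e-04, -4.48459053e+01, -2.31275046e+01, -2.19882832e-04,
        4.78444665e-03, -6.08736741e-06]), 'position': array([ 0.18123348, -0.51902238,  0.24171444]), 'tool_rot': array([[ 3.29583031e-01, -9.44126582e-01, -1.54147535e-04],
       [-9.44125597e-01, -3.29582916e-01,  1.39950239e-03],
       [-1.37211180e-03, -3.15717605e-04, -9.99999009e-01]]), 'ft_force': array([-0.01463382, -0.23663822, -0.42014471]), 'wrist_torque': array([-0.01691838,  0.01529441,  0.00477154]), 'grip_width': 0.08560047789510787} 0.011
scene [[528.1188453460838, 0.0, 284.71406328476286], [0.0, 528.1188453460838, 206.6815180461459], [0.0, 0.0, 1.0]] [[0.477, -0.879, 0.01], [-0.753, -0.414, -0.511], [0.454, 0.236, -0.859]] [-0.345, 0.416, 1.418]
top [[388.5267762411288, 0.0, 284.042302748255], [0.0, 388.5267762411288, 203.31872931802923], [0.0, 0.0, 1.0]] [[-0.023, -1.0, 0.008], [-0.988, 0.022, -0.151], [0.15, -0.011, -0.989]] [-0.081, 0.573, 0.973]
```

View pics/scene0.png

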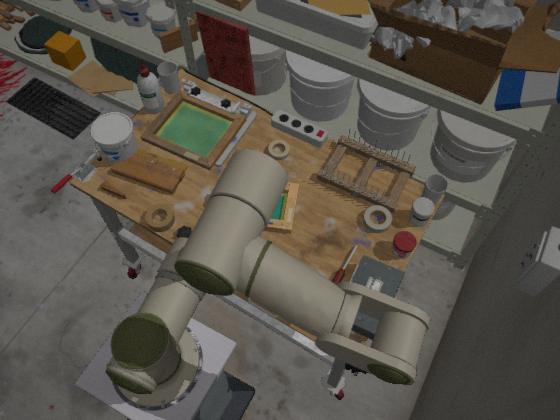

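View pics/top0.png

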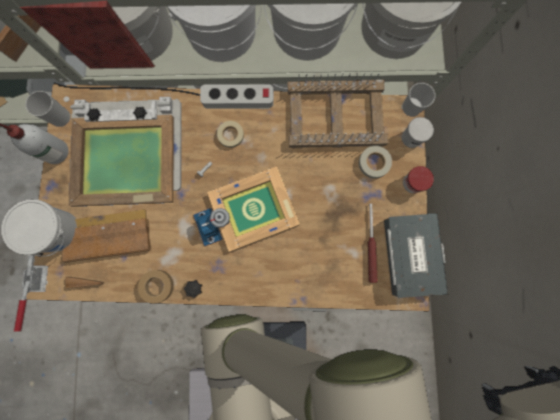

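```bash
cat > h.py <<'E'
import numpy as np, cv2
def ray(im,u,v,z):
    K,R,t=im["camera_matrix"],np.array(im["R"]),np.array(im["t"])
    C=-R.T@t; d=R.T@np.linalg.inv(K)@np.array([u,v,1.])
    return C+d*(z-C[2])/d[2]
def proj(im,X):
    p=im["camera_matrix"]@(np.array(im["R"])@np.array(X)+im["t"]); return p[:2]/p[2]
E
python3 - <<'E'
import pickle,cv2
from h import *
d=pickle.load(open("im0.pkl","rb")); im=d["top"]
c=im["pixels"][155:265,185:310]
cv2.imwrite("pics/crop0.png",cv2.resize(c,None,fx=6,fy=5.4,interpolation=cv2.INTER_CUBIC) if 0 else cv2.resize(c,None,fx=5.4,fy=5.4,interpolation=cv2.INTER_CUBIC))
for n,u,v,z in [("knob",220,217,.08),("pt",375,162,.018),("jar",419,179,.06),("scr",373,240,.02),("tape",230,134,.02),("btape",155,286,.03),("star",193,289,.02),("bolt",204,169,.01)]:
    print(n,ray(im,u,v,z).round(3))
E
```

```text
knob [0.534 0.067 0.08 ]
pt [ 0.683 -0.346  0.018]
jar [ 0.625 -0.447  0.06 ]
scr [ 0.471 -0.327  0.02 ]
tape [0.77 0.05 0.02]
btape [0.366 0.241 0.03 ]
star [0.356 0.146 0.02 ]
bolt [0.676 0.122 0.01 ]
```

View pics/crop0.png

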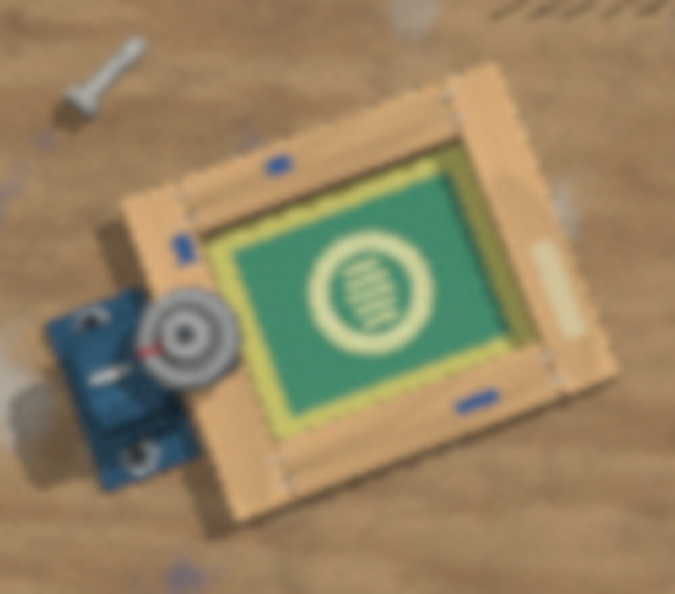

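```bash
python3 - <<'E'
import pickle,cv2
from h import *
d=pickle.load(open("im0.pkl","rb")); im=d["top"]
px=lambda c:(c[0]/5.4+185-.4,c[1]/5.4+155-.4)
C=[ray(im,*px(c),.025)[:2] for c in [(492,66),(619,377),(240,523),(122,203)]]
print(np.round(C,4)); C=np.array(C)
mid=C.mean(0); ax=((C[2]+C[3])-(C[0]+C[1]))/2; print(mid,np.linalg.norm(ax),np.degrees(np.arctan2(ax[1],ax[0])))
ay=((C[0]+C[3])-(C[1]+C[2]))/2; 
ay2=((C[1]+C[2])-(C[0]+C[3]))/2; print(ay2,np.linalg.norm(ay2),np.degrees(np.arctan2(ay2[1],ay2[0])))
k=ray(im,*px((189,338)),.082);print("knob",k)
x=ax/np.linalg.norm(ax); print("heel-knob along x", (mid+x*.1-k[:2])@x, "lat",(mid-k[:2])@np.array([-x[1],x[0]]))
w=ray(im,*px((112,373)),.06); print("idx",w, (w-k)[:2]@x, np.degrees(np.arctan2(*(w-k)[[1,0]])))
print("rack corner",ray(im,290,150,0.0),ray(im,290,145,0.03))
g=cv2.cvtColor(im["pixels"],cv2.COLOR_BGR2HSV)
E
```

```text
[[ 0.674  -0.0742]
 [ 0.5165 -0.1333]
 [ 0.4498  0.0521]
 [ 0.6083  0.1101]]
[ 0.56213763 -0.01130617] 0.19639292318126775 109.69377824337703
[-0.15804444 -0.05851146] 0.1685278518823204 -159.68436218264125
knob [0.53356046 0.06803969 0.082     ]
heel-knob along x 0.01566499103184115 lat -0.00016660685333131386
idx [0.52037382 0.10773215 0.06      ] 0.041814535246036955 108.37752625854397
rack corner [ 0.727517   -0.11482847  0.        ] [ 0.73267657 -0.11426779  0.03      ]
```

Emit:
jog_arm --dr '[[0, 0, 0], [0, 0, 0], [0, 0, 0], [0, 0, 0], [0, 0, 0], [0, 0, 0], [0, 0, 0], [0, 0, 0], [0, 0, 0], [0, 0, 0]]' --slide '[[-0.019, -0.026, 0], [-0.019, -0.026, 0], [-0.019, -0.026, 0], [-0.019, -0.026, 0], [-0.019, -0.026, 0], [-0.019, -0.026, 0], [-0.019, -0.026, 0], [-0.019, -0.026, 0], [-0.019, -0.026, 0], [-0.019, -0.026, 0]]' --gripper '[-1, -1, -1, -1, -1, -1, -1, -1, -1, -1]' --force 80

```text
time_s: 1.1
position: [0.3646, -0.2529, 0.2421]
tool_rot: [[0.329, -0.944, -0.0], [-0.944, -0.329, 0.0], [-0.0, 0.0, -1.0]]
ft_force: [0.5, -0.6, -0.4]
grip_width: -0.0001
```

Emit:
jog_arm --dr '[[0, 0, 0], [0, 0, 0], [0, 0, 0], [0, 0, 0], [0, 0, 0], [0, 0, 0], [0, 0, 0], [0, 0, 0], [0, 0, 0], [0, 0, 0]]' --slide '[[-0.019, -0.026, 0.005], [-0.019, -0.026, 0.005], [-0.019, -0.026, 0.005], [-0.019, -0.026, 0.005], [-0.019, -0.026, 0.005], [-0.019, -0.026, 0.005], [-0.019, -0.026, 0.005], [-0.019, -0.026, 0.005], [-0.019, -0.026, 0.005], [0, 0, 0]]' --gripper '[-1, -1, -1, -1, -1, -1, -1, -1, -1, -1]'

```text
time_s: 2.1
position: [0.5295, -0.013, 0.1962]
tool_rot: [[0.333, -0.943, -0.001], [-0.943, -0.333, 0.001], [-0.001, 0.001, -1.0]]
ft_force: [-0.5, -0.7, 1.0]
grip_width: 0.0001
```

```bash
cat > look.py <<'E'
import sys,pickle,cv2
from rig import observe, viewer, env
from h import *
tag=sys.argv[1]; d={}
for n in sys.argv[2:]:
    d[n]=viewer.get_image(n); cv2.imwrite(f"pics/{n}_{tag}.png",d[n]["pixels"])
o=observe()
pickle.dump((d,o),open(f"im_{tag}.pkl","wb"))
print(o["time_s"],o["position"].round(4),o["tool_rot"].round(3).tolist(),o["ft_force"].round(2),o["grip_width"],o["q"].round(1))
E
python3 look.py a wrist top; python3 -c "
from rig import env;print(env.tcp_to_tips)"
```

```text
2.2 [ 0.5285 -0.0153  0.1969] [[0.331, -0.944, -0.001], [-0.944, -0.331, 0.0], [-0.0, 0.001, -1.0]] [ 0.08 -0.53  0.04] -2.2706001325834058e-05 [-14.5  21.9  82.1  -0.   76.   56.2]
0.011
```

View pics/wrist_a.png

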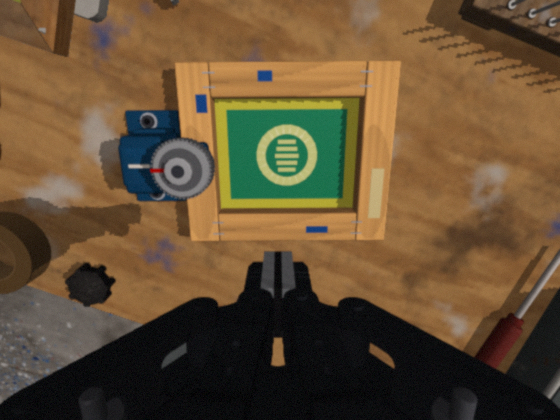

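View pics/top_a.png

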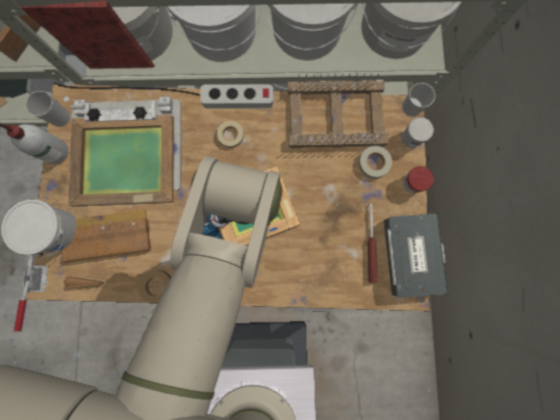

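```bash
python3 - <<'E'
import pickle,cv2
from h import *
d,o=pickle.load(open("im_a.pkl","rb")); im=d["wrist"]
p=o["position"];R=o["tool_rot"]
for z in(0.011,-.008,-.03):
  for dx in (-.0145,-.008,0,.008,.0145):
    print(z,dx,[proj(im,p+R@np.array([dx,dy,z])).round(0).tolist() for dy in(-.011,0,.011)])
print("C",(-np.array(im["R"]).T@im["t"]))
crop=im["pixels"][230:330,200:360]; cv2.imwrite("pics/tip.png",cv2.resize(crop,None,fx=4.5,fy=4.5,interpolation=cv2.INTER_CUBIC))
crop=im["pixels"][110:220,110:240]; cv2.imwrite("pics/kn.png",cv2.resize(crop,None,fx=5,fy=5,interpolation=cv2.INTER_CUBIC))
E
```

```text
0.011 -0.0145 [[251.0, 251.0], [252.0, 272.0], [252.0, 291.0]]
0.011 -0.008 [[265.0, 251.0], [265.0, 272.0], [265.0, 291.0]]
0.011 0 [[281.0, 252.0], [281.0, 272.0], [281.0, 291.0]]
0.011 0.008 [[297.0, 252.0], [297.0, 272.0], [296.0, 291.0]]
0.011 0.0145 [[311.0, 252.0], [310.0, 272.0], [309.0, 291.0]]
-0.008 -0.0145 [[248.0, 270.0], [248.0, 292.0], [249.0, 314.0]]
-0.008 -0.008 [[263.0, 270.0], [263.0, 292.0], [263.0, 314.0]]
-0.008 0 [[281.0, 270.0], [281.0, 292.0], [281.0, 314.0]]
-0.008 0.008 [[300.0, 270.0], [299.0, 292.0], [299.0, 314.0]]
-0.008 0.0145 [[315.0, 270.0], [314.0, 292.0], [313.0, 314.0]]
-0.03 -0.0145 [[242.0, 298.0], [243.0, 324.0], [244.0, 348.0]]
-0.03 -0.008 [[260.0, 298.0], [260.0, 324.0], [261.0, 348.0]]
-0.03 0 [[282.0, 298.0], [282.0, 324.0], [282.0, 348.0]]
-0.03 0.008 [[304.0, 298.0], [303.0, 324.0], [302.0, 348.0]]
-0.03 0.0145 [[322.0, 298.0], [320.0, 324.0], [319.0, 348.0]]
C [0.59915775 0.01099357 0.32799906]
```

View pics/tip.png

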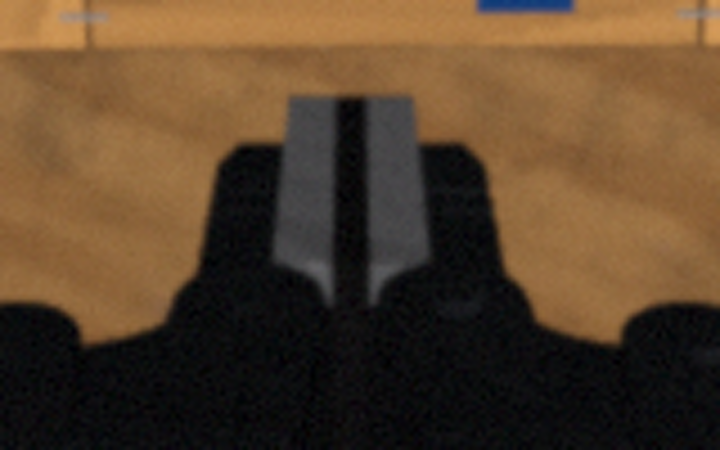

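View pics/kn.png

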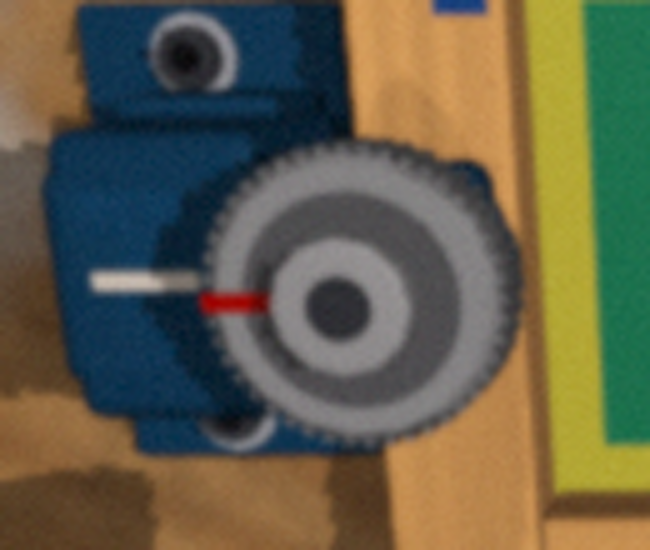

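```bash
python3 - <<'E'
import pickle,cv2
from h import *
d,o=pickle.load(open("im_a.pkl","rb")); im=d["wrist"]
print(ray(im,338/5+109.6,308/5+109.6,.089), ray(im,340/5+109.6,305/5+109.6,.089))
k=np.array([.5335,.068,.082])
x=np.array([np.cos(a:=np.radians(110)),np.sin(a)]);
for c in(k,ray(im,177.4,171,.089)):
  pts=np.array([proj(im,[c[0]+.024*np.cos(t),c[1]+.024*np.sin(t),.082]) for t in np.linspace(0,6.28,60)])
  print(((pts.min(0)-109.6)*5).round(),((pts.max(0)-109.6)*5).round())
R=o["tool_rot"]
print(R.T@(np.array([.5335,.068,.09])-o["position"]))
E
```

```text
[0.53419745 0.06960351 0.089     ] [0.53474665 0.06942936 0.089     ]
[206. 151.] [514. 456.]
[198. 142.] [506. 447.]
[-0.07692221 -0.03240517  0.1068517 ]
```

Emit:
jog_arm --dr '[[0, 0, 0], [0, 0, 0], [0, 0, 0], [0, 0, 0], [0, 0, 0], [0, 0, 0], [0, 0, 0], [0, 0, 0], [0, 0, 0], [0, 0, 0]]' --slide '[[-0.02, 0.0035, 0.005], [-0.02, 0.0035, 0.01], [-0.02, 0.0035, 0.02], [-0.018, 0.0035, 0.02], [0, 0, 0.02], [0, 0, 0.02], [0, 0, 0.013], [0, 0, 0.01], [0, 0, 0], [0, 0, 0]]' --gripper '[-1, -1, -1, -1, -1, -1, -1, -1, -1, -1]'

```text
time_s: 3.2
position: [0.4899, 0.0529, 0.0798]
tool_rot: [[0.329, -0.944, 0.001], [-0.944, -0.329, -0.0], [0.0, -0.001, -1.0]]
ft_force: [-0.4, 0.7, 0.9]
grip_width: -0.0001
```

```bash
python3 look.py b wrist scene
```

```text
3.3 [0.4901 0.0531 0.08  ] [[0.329, -0.944, 0.001], [-0.944, -0.329, -0.0], [0.001, -0.001, -1.0]] [ 0.26 -0.18  0.5 ] -0.00016179438473802748 [-7.6 27.2 96.8 -0.  55.9 63.2]
```

View pics/wrist_b.png

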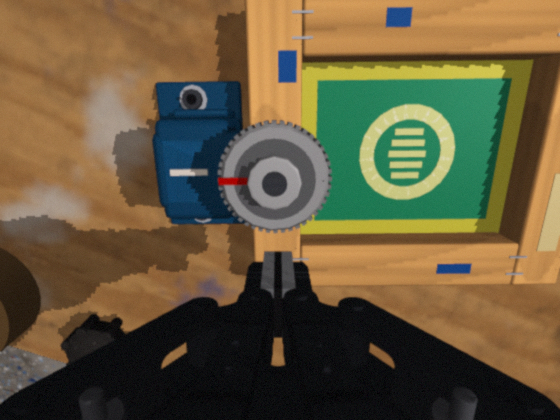

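Emit:
jog_arm --dr '[[0, 0, 0], [0, 0, 0], [0, 0, 0], [0, 0, 0], [0, 0, 0], [0, 0, 0], [0, 0, 0], [0, 0, 0], [0, 0, 0], [0, 0, 0]]' --slide '[[-0.001, -0.003, 0], [0, -0.003, 0], [0, -0.002, 0], [0, -0.002, 0], [0, -0.001, 0], [0, -0.001, 0], [0, 0, 0], [0, 0, 0], [0, 0, 0], [0, 0, 0]]' --gripper '[-1, -1, -1, -1, -1, -1, -1, -1, -1, -1]'

```text
time_s: 4.3
position: [0.5007, 0.0583, 0.0793]
tool_rot: [[0.33, -0.944, -0.0], [-0.944, -0.33, -0.0], [-0.0, 0.0, -1.0]]
ft_force: [0.5, 0.1, -0.4]
grip_width: -0.0003
```

Emit:
jog_arm --dr '[[0, 0, 0], [0, 0, 0], [0, 0, 0], [0, 0, 0], [0, 0, 0], [0, 0, 0], [0, 0, 0], [0, 0, 0], [0, 0, 0], [0, 0, 0]]' --slide '[[0, -0.0005, 0], [0, -0.0005, 0], [0, -0.0005, 0], [0, -0.0005, 0], [0, 0, 0], [0, 0, 0], [0, 0, 0], [0, 0, 0], [0, 0, 0], [0, 0, 0]]' --gripper '[-1, -1, -1, -1, -1, -1, -1, -1, -1, -1]'

```text
time_s: 5.3
position: [0.5013, 0.0586, 0.0792]
tool_rot: [[0.33, -0.944, -0.003], [-0.944, -0.33, -0.001], [-0.0, 0.004, -1.0]]
ft_force: [-6.7, -3.6, 4.5]
grip_width: -0.0002
```

Emit:
jog_arm --dr '[[0, 0, 0], [0, 0, -0.1], [0, 0, -0.1], [0, 0, -0.1], [0, 0, -0.1], [0, 0, -0.1], [0, 0, -0.1], [0, 0, -0.1], [0, 0, 0], [0, 0, 0]]' --slide '[[0, -0.0012, 0], [0.00324, -0.00016, -6e-05], [0.00324, -0.00016, -6e-05], [0.00324, -0.00016, -6e-05], [0.00324, -0.00016, -6e-05], [0.00324, -0.00016, -6e-05], [0.00324, -0.00016, -6e-05], [0.00324, -0.00016, -6e-05], [0, 0, 0], [0, 0, 0]]' --gripper '[-1, -1, -1, -1, -1, -1, -1, -1, -1, -1]'

```text
time_s: 6.3
position: [0.5164, 0.0403, 0.0797]
tool_rot: [[0.861, -0.509, -0.004], [-0.509, -0.861, -0.003], [-0.002, 0.005, -1.0]]
ft_force: [-10.6, -13.1, 6.6]
grip_width: -0.0
```

```bash
cat > st.py <<'E'
import sys,numpy as np
from rig import observe
o=observe(); R=o["tool_rot"]; p=o["position"]; k=np.array([.5342,.0702])
print("t",o["time_s"],"p",p.round(4),"yaw",np.degrees(np.arctan2(R[1,0],R[0,0])).round(1),"Ftool",(R.T@o["ft_force"]).round(1),"knob in tool",(R.T@np.append(k-p[:2],0)).round(4),"q",o["q"].round(0))
E
python3 look.py c wrist; python3 st.py
```

```text
6.35 [0.5164 0.0403 0.0797] [[0.861, -0.509, -0.004], [-0.509, -0.861, -0.003], [-0.002, 0.005, -1.0]] [ -8.91 -12.57   6.19] 0.000121402292724991 [-8.5 29.2 92.7 -0.3 58.3 22.2]
t 6.35 p [0.5164 0.0403 0.0797] yaw -30.6 Ftool [-1.3 15.4 -6.1] knob in tool [ 0.0001 -0.0348 -0.0002] q [-9. 29. 93. -0. 58. 22.]
```

View pics/wrist_c.png

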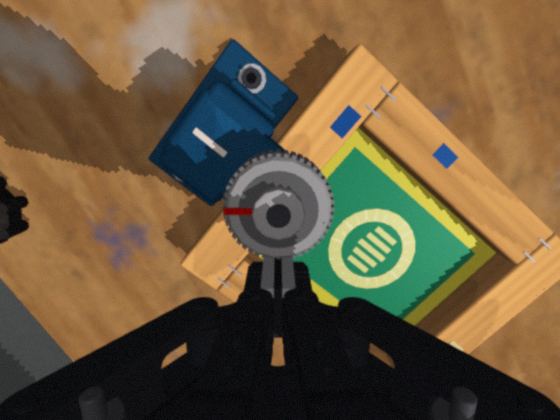

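Emit:
jog_arm --dr '[[0, 0, -0.12], [0, 0, -0.12], [0, 0, -0.12], [0, 0, -0.12], [0, 0, -0.12], [0, 0, -0.12], [0, 0, -0.12], [0, 0, -0.12], [0, 0, -0.12], [0, 0, -0.12]]' --slide '[[0.00389, -0.00023, -8e-05], [0.00389, -0.00023, -8e-05], [0.00389, -0.00023, -8e-05], [0.00389, -0.00023, -8e-05], [0.00389, -0.00023, -8e-05], [0.00389, -0.00023, -8e-05], [0.00389, -0.00023, -8e-05], [0.00389, -0.00023, -8e-05], [0.00389, -0.00023, -8e-05], [0.00389, -0.00023, -8e-05]]' --gripper '[-1, -1, -1, -1, -1, -1, -1, -1, -1, -1]'

```text
time_s: 7.35
position: [0.5557, 0.0428, 0.0806]
tool_rot: [[0.784, 0.621, 0.002], [0.621, -0.784, -0.003], [0.0, 0.004, -1.0]]
ft_force: [1.6, -7.8, -2.8]
grip_width: -0.0002
```

```bash
python3 look.py d wrist; python3 st.py
```

```text
7.4 [0.5561 0.0432 0.0806] [[0.78, 0.626, 0.003], [0.626, -0.78, -0.003], [0.001, 0.004, -1.0]] [ 2.99 -6.8  -3.62] 2.2499356968787364e-05 [ -7.7  32.1  86.4  -0.1  61.3 -46.3]
t 7.4 p [0.5561 0.0432 0.0806] yaw 38.7 Ftool [-1.9  7.2  3.6] knob in tool [-0.0002 -0.0347 -0.0001] q [ -8.  32.  86.  -0.  61. -46.]
```

View pics/wrist_d.png

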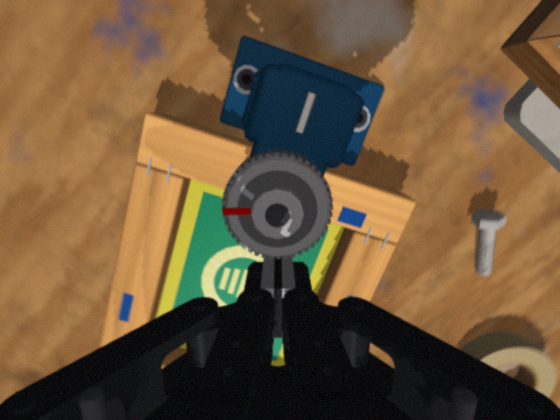

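Emit:
jog_arm --dr '[[0, 0, -0.12], [0, 0, -0.12], [0, 0, -0.12], [0, 0, -0.12], [0, 0, -0.12], [0, 0, -0.12], [0, 0, -0.12], [0, 0, -0.12], [0, 0, -0.12], [0, 0, -0.12]]' --slide '[[0.00389, -0.00083, -8e-05], [0.00389, -0.00083, -8e-05], [0.00389, -0.00023, -8e-05], [0.00389, -0.00023, -8e-05], [0.00389, -0.00023, -8e-05], [0.00389, -0.00023, -8e-05], [0.00389, -0.00023, -8e-05], [0.00389, -0.00023, -8e-05], [0.00389, -0.00023, -8e-05], [0.00389, -0.00023, -8e-05]]' --gripper '[-1, -1, -1, -1, -1, -1, -1, -1, -1, -1]'

```text
time_s: 8.4
position: [0.567, 0.0801, 0.0815]
tool_rot: [[-0.294, 0.956, 0.005], [0.956, 0.294, -0.0], [-0.002, 0.005, -1.0]]
ft_force: [7.7, -1.1, -5.4]
grip_width: -0.0003
```

```bash
python3 look.py e wrist; python3 st.py
```

```text
8.45 [0.5668 0.0807 0.0815] [[-0.301, 0.954, 0.005], [0.954, 0.301, 0.0], [-0.002, 0.005, -1.0]] [ 8.28  1.13 -5.03] 0.00034161099027694877 [  -3.7   33.2   84.     0.    62.6 -111.3]
t 8.45 p [0.5668 0.0807 0.0815] yaw 107.5 Ftool [-1.4  8.2  5.1] knob in tool [-0.0002 -0.0342 -0.0002] q [  -4.   33.   84.    0.   63. -111.]
```

View pics/wrist_e.png

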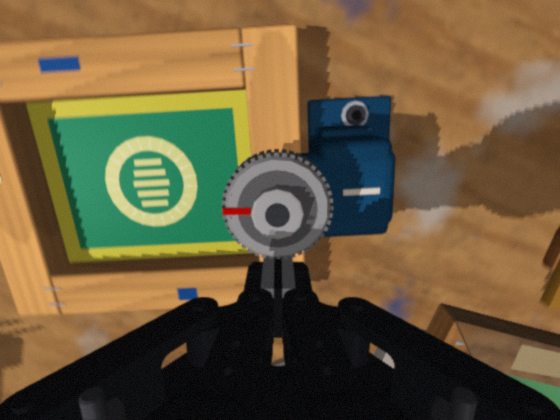

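Emit:
jog_arm --dr '[[0, 0, -0.12], [0, 0, -0.12], [0, 0, -0.12], [0, 0, -0.12], [0, 0, -0.12], [0, 0, 0], [0, 0, 0], [0, 0, 0], [0, 0, 0], [0, 0, 0.14]]' --slide '[[0.00389, -0.00053, -8e-05], [0.00389, -0.00053, -8e-05], [0.00389, -0.00023, -8e-05], [0.00389, -0.00023, -8e-05], [0.00389, -0.00023, -8e-05], [0, 0, 0], [0, 0.004, 0], [0, 0.004, 0], [0, 0.004, 0], [-0.006, -0.0004, 0]]' --gripper '[-1, -1, -1, -1, -1, -1, -1, -1, -1, -1]'

```text
time_s: 9.45
position: [0.5654, 0.102, 0.0817]
tool_rot: [[-0.684, 0.73, -0.0], [0.73, 0.684, 0.0], [0.0, -0.0, -1.0]]
ft_force: [0.0, -0.5, -0.2]
grip_width: 0.0002
```

```bash
python3 look.py f wrist; python3 st.py
```

```text
9.5 [0.5662 0.1011 0.0818] [[-0.676, 0.737, 0.001], [0.737, 0.676, -0.0], [-0.001, 0.0, -1.0]] [ 0.96 -0.37  0.28] 0.00015320302969870322 [  -1.7   33.5   83.3   -0.    63.2 -134.2]
t 9.5 p [0.5662 0.1011 0.0818] yaw 132.5 Ftool [-0.9  0.5 -0.3] knob in tool [-0.0011 -0.0445 -0.    ] q [  -2.   33.   83.   -0.   63. -134.]
```

View pics/wrist_f.png

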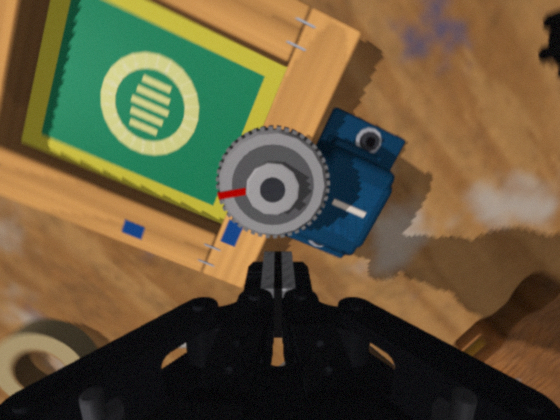

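Emit:
jog_arm --dr '[[0, 0, 0.14], [0, 0, 0.14], [0, 0, 0.14], [0, 0, 0.14], [0, 0, 0.14], [0, 0, 0.14], [0, 0, 0.14], [0, 0, 0.14], [0, 0, 0.14], [0, 0, 0.14]]' --slide '[[-0.0062, -0.00043, 0], [-0.0062, -0.00043, 0], [-0.0062, -0.00043, 0], [-0.0062, -0.00043, 0], [-0.0062, -0.00043, 0], [-0.0062, -0.00043, 0], [-0.0062, -0.00043, 0], [-0.0062, -0.00043, 0], [-0.0062, -0.00043, 0], [-0.0062, -0.00043, 0]]' --gripper '[-1, -1, -1, -1, -1, -1, -1, -1, -1, -1]'

```text
time_s: 10.5
position: [0.5685, 0.044, 0.0817]
tool_rot: [[0.605, 0.796, -0.0], [0.796, -0.605, -0.0], [-0.0, -0.0, -1.0]]
ft_force: [-0.3, 0.2, 0.0]
grip_width: -0.0004
```

```bash
python3 st.py
```

```text
t 10.5 p [0.5685 0.044  0.0817] yaw 52.8 Ftool [-0.  -0.3 -0. ] knob in tool [ 0.0001 -0.0432  0.    ] q [ -7.  33.  84.  -0.  63. -60.]
```

Emit:
jog_arm --dr '[[0, 0, 0.14], [0, 0, 0.14], [0, 0, 0.14], [0, 0, 0.14], [0, 0, 0.14], [0, 0, 0.14], [0, 0, 0.14], [0, 0, 0.14], [0, 0, 0.14], [0, 0, 0.14]]' --slide '[[-0.0062, -0.00043, 0], [-0.0062, -0.00043, 0], [-0.0062, -0.00043, 0], [-0.0062, -0.00043, 0], [-0.0062, -0.00043, 0], [-0.0062, -0.00043, 0], [-0.0062, -0.00043, 0], [-0.0062, -0.00043, 0], [-0.0062, -0.00043, 0], [-0.0062, -0.00043, 0]]' --gripper '[-1, -1, -1, -1, -1, -1, -1, -1, -1, -1]'

```text
time_s: 11.5
position: [0.5125, 0.0314, 0.0818]
tool_rot: [[0.888, -0.461, -0.0], [-0.461, -0.888, -0.0], [-0.0, 0.0, -1.0]]
ft_force: [-0.2, -0.4, -1.2]
grip_width: 0.0
```

Emit:
jog_arm --dr '[[0, 0, 0.14], [0, 0, 0.14], [0, 0, 0.14], [0, 0, 0.14], [0, 0, 0.14], [0, 0, 0.14], [0, 0, 0.14], [0, 0, 0.14], [0, 0, 0.14], [0, 0, 0.14]]' --slide '[[-0.0062, -0.00043, 0], [-0.0062, -0.00043, 0], [-0.0062, -0.00043, 0], [-0.0062, -0.00043, 0], [-0.0062, -0.00043, 0], [-0.0062, -0.00043, 0], [-0.0062, -0.00043, 0], [-0.0062, -0.00043, 0], [-0.0062, -0.00043, 0], [-0.0062, -0.00043, 0]]' --gripper '[-1, -1, -1, -1, -1, -1, -1, -1, -1, -1]'

```text
time_s: 12.5
position: [0.4906, 0.0845, 0.0818]
tool_rot: [[-0.303, -0.953, -0.0], [-0.953, 0.303, -0.0], [0.0, 0.0, -1.0]]
ft_force: [-0.5, 0.2, -0.1]
grip_width: 0.0003
```

```bash
python3 st.py; python3 look.py g wrist
```

```text
t 12.5 p [0.4906 0.0845 0.0818] yaw -107.6 Ftool [-0.   0.5  0.1] knob in tool [ 0.0005 -0.0459 -0.    ] q [ -4.  27.  96.  -0.  57. 104.]
12.55 [0.4908 0.0851 0.0818] [[-0.309, -0.951, 0.0], [-0.951, 0.309, 0.0], [-0.0, -0.0, -1.0]] [ 0.4   1.24 -0.22] -0.00024079909187942996 [ -3.8  27.4  95.9   0.   56.7 104.2]
```

View pics/wrist_g.png

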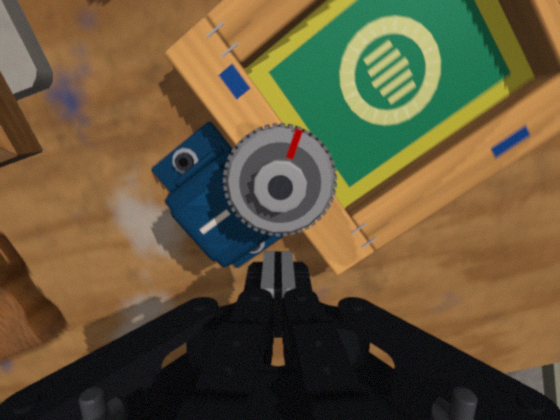

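Emit:
jog_arm --dr '[[0, 0, 0.14], [0, 0, 0.14], [0, 0, 0], [0, 0, 0], [0, 0, 0], [0, 0, 0], [0, 0, 0], [0, 0, 0], [0, 0, 0], [0, 0, 0]]' --slide '[[-0.0062, -0.00043, 0], [-0.0062, -0.00043, 0], [0, -0.003, 0], [0, -0.003, 0], [0, -0.003, 0], [0, -0.002, 0], [0, -0.001, 0], [0, -0.001, 0], [0, 0, 0], [0, 0, 0]]' --gripper '[-1, -1, -1, -1, -1, -1, -1, -1, -1, -1]'

```text
time_s: 13.55
position: [0.5053, 0.0889, 0.0817]
tool_rot: [[-0.55, -0.835, -0.004], [-0.835, 0.55, 0.001], [0.001, 0.004, -1.0]]
ft_force: [-6.5, 4.5, 5.2]
grip_width: -0.0001
```

```bash
python3 st.py
```

```text
t 13.55 p [0.5053 0.0889 0.0817] yaw -123.4 Ftool [-0.2  7.9 -5.2] knob in tool [-0.0003 -0.0344 -0.0001] q [ -3.  29.  93.   0.  58. 120.]
```

Emit:
jog_arm --dr '[[0, 0, 0], [0, 0, -0.12], [0, 0, -0.12], [0, 0, -0.12], [0, 0, -0.12], [0, 0, -0.12], [0, 0, -0.12], [0, 0, -0.12], [0, 0, -0.12], [0, 0, -0.12]]' --slide '[[0, -0.0012, 0], [0.00389, -0.00023, -8e-05], [0.00389, -0.00023, -8e-05], [0.00389, -0.00023, -8e-05], [0.00389, -0.00023, -8e-05], [0.00389, -0.00023, -8e-05], [0.00389, -0.00023, -8e-05], [0.00389, -0.00023, -8e-05], [0.00389, -0.00023, -8e-05], [0.00389, -0.00023, -8e-05]]' --gripper '[-1, -1, -1, -1, -1, -1, -1, -1, -1, -1]'

```text
time_s: 14.55
position: [0.5035, 0.0539, 0.0823]
tool_rot: [[0.482, -0.876, -0.007], [-0.876, -0.482, -0.0], [-0.003, 0.006, -1.0]]
ft_force: [-11.8, -2.4, 8.9]
grip_width: -0.0003
```

```bash
python3 st.py
```

```text
t 14.55 p [0.5035 0.0539 0.0823] yaw -61.2 Ftool [-3.6 11.6 -8.8] knob in tool [ 0.0005 -0.0347 -0.0002] q [-7. 28. 94. -0. 58. 54.]
```

Emit:
jog_arm --dr '[[0, 0, -0.12], [0, 0, -0.12], [0, 0, -0.12], [0, 0, -0.12], [0, 0, -0.12], [0, 0, -0.12], [0, 0, -0.12], [0, 0, -0.12], [0, 0, -0.12], [0, 0, -0.12]]' --slide '[[0.00389, -0.00033, -8e-05], [0.00389, -0.00033, -8e-05], [0.00389, -0.00033, -8e-05], [0.00389, -0.00033, -8e-05], [0.00389, -0.00033, -8e-05], [0.00389, -0.00033, -8e-05], [0.00389, -0.00033, -8e-05], [0.00389, -0.00033, -8e-05], [0.00389, -0.00033, -8e-05], [0.00389, -0.00033, -8e-05]]' --gripper '[-1, -1, -1, -1, -1, -1, -1, -1, -1, -1]'

```text
time_s: 15.55
position: [0.5394, 0.0358, 0.0833]
tool_rot: [[0.991, 0.131, -0.001], [0.131, -0.991, -0.004], [-0.001, 0.004, -1.0]]
ft_force: [-1.9, -11.8, 0.1]
grip_width: 0.0001
```

```bash
python3 st.py; python3 look.py i wrist
```

```text
t 15.55 p [0.5394 0.0358 0.0833] yaw 7.5 Ftool [-3.4 11.5 -0.1] knob in tool [-0.0007 -0.0348 -0.0001] q [ -9.  31.  89.  -0.  60. -16.]
15.6 [0.5401 0.0359 0.0834] [[0.991, 0.137, 0.0], [0.137, -0.991, -0.004], [-0.0, 0.004, -1.0]] [ -0.34 -11.12   0.41] 3.509078943765903e-05 [ -8.6  30.6  88.8  -0.2  60.5 -16.4]
```

View pics/wrist_i.png

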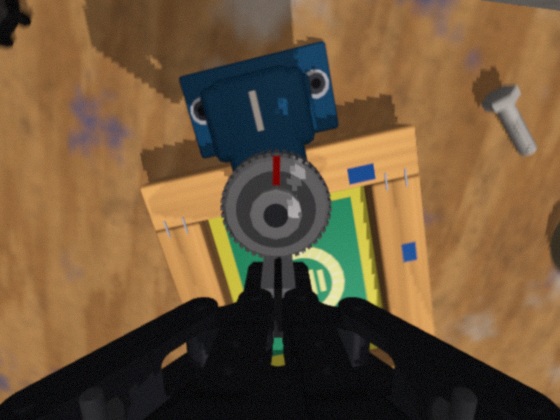

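Emit:
jog_arm --dr '[[0, 0, -0.12], [0, 0, -0.12], [0, 0, -0.12], [0, 0, -0.12], [0, 0, -0.12], [0, 0, -0.12], [0, 0, -0.12], [0, 0, -0.12], [0, 0, -0.12], [0, 0, -0.12]]' --slide '[[0.00389, -0.00033, -8e-05], [0.00389, -0.00033, -8e-05], [0.00389, -0.00033, -8e-05], [0.00389, -0.00033, -8e-05], [0.00389, -0.00033, -8e-05], [0.00389, -0.00033, -8e-05], [0.00389, -0.00033, -8e-05], [0.00389, -0.00023, -8e-05], [0.00389, -0.00023, -8e-05], [0.00389, -0.00023, -8e-05]]' --gripper '[-1, -1, -1, -1, -1, -1, -1, -1, -1, -1]'

```text
time_s: 16.6
position: [0.5679, 0.062, 0.0842]
tool_rot: [[0.238, 0.971, 0.003], [0.971, -0.238, -0.002], [-0.001, 0.003, -1.0]]
ft_force: [4.4, -4.6, -2.6]
grip_width: 0.0001
```

```bash
python3 st.py
```

```text
t 16.6 p [0.5679 0.062  0.0842] yaw 76.3 Ftool [-3.4  5.4  2.6] knob in tool [-0.     -0.0347 -0.0001] q [ -6.  33.  84.  -0.  63. -82.]
```

Emit:
jog_arm --dr '[[0, 0, -0.12], [0, 0, -0.12], [0, 0, -0.12], [0, 0, -0.12], [0, 0, -0.12], [0, 0, -0.12], [0, 0, -0.12], [0, 0, -0.12], [0, 0, 0], [0, 0, 0]]' --slide '[[0.00389, -0.00033, -8e-05], [0.00389, -0.00033, -8e-05], [0.00389, -0.00033, -8e-05], [0.00389, -0.00033, -8e-05], [0.00389, -0.00023, -8e-05], [0.00389, -0.00023, -8e-05], [0.00389, -0.00023, -8e-05], [0.00389, -0.00023, -8e-05], [0, 0, 0], [0, 0, 0]]' --gripper '[-1, -1, -1, -1, -1, -1, -1, -1, -1, -1]'

```text
time_s: 17.6
position: [0.5604, 0.0924, 0.0849]
tool_rot: [[-0.654, 0.756, 0.003], [0.756, 0.654, 0.001], [-0.001, 0.002, -1.0]]
ft_force: [5.0, 2.6, -2.0]
grip_width: -0.0
```

```bash
python3 st.py; python3 look.py j wrist
```

```text
t 17.6 p [0.5604 0.0924 0.0849] yaw 130.9 Ftool [-1.3  5.5  2. ] knob in tool [ 0.0003 -0.0343 -0.0001] q [  -3.   33.   84.    0.   63. -133.]
17.65 [0.5604 0.0924 0.0849] [[-0.654, 0.756, 0.003], [0.756, 0.654, 0.001], [-0.001, 0.003, -1.0]] [ 4.15  2.3  -1.42] -0.0003588768412391011 [  -2.6   32.6   84.5    0.    62.8 -133.5]
```

View pics/wrist_j.png

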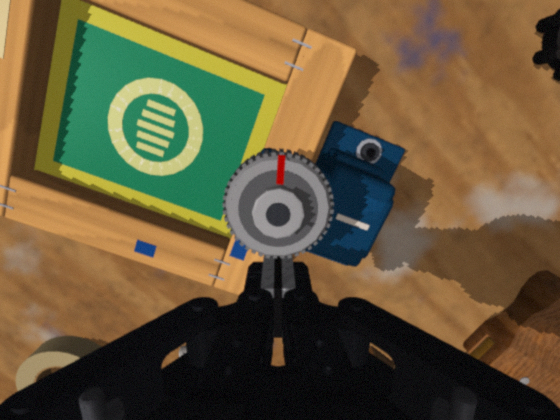

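Emit:
jog_arm --dr '[[0, 0, 0], [0, 0, 0], [0, 0, 0], [0, 0, 0], [0, 0, 0.14], [0, 0, 0.14], [0, 0, 0.14], [0, 0, 0.14], [0, 0, 0.14], [0, 0, 0.14]]' --slide '[[0, 0.004, 0], [0, 0.004, 0], [0, 0.004, 0], [0, 0.001, 0], [-0.0062, -0.00043, 0], [-0.0062, -0.00043, 0], [-0.0062, -0.00043, 0], [-0.0062, -0.00043, 0], [-0.0062, -0.00043, 0], [-0.0062, -0.00043, 0]]' --gripper '[-1, -1, -1, -1, -1, -1, -1, -1, -1, -1]'

```text
time_s: 18.65
position: [0.5796, 0.0659, 0.0846]
tool_rot: [[0.131, 0.991, -0.0], [0.991, -0.131, -0.0], [-0.0, -0.0, -1.0]]
ft_force: [0.0, -0.2, 0.4]
grip_width: 0.0001
```

```bash
python3 st.py
```

```text
t 18.65 p [0.5796 0.0659 0.0846] yaw 82.5 Ftool [-0.2  0.  -0.4] knob in tool [-0.0017 -0.0456  0.    ] q [ -5.  34.  82.  -0.  64. -88.]
```

Emit:
jog_arm --dr '[[0, 0, 0.14], [0, 0, 0.14], [0, 0, 0.14], [0, 0, 0.14], [0, 0, 0.14], [0, 0, 0.14], [0, 0, 0.14], [0, 0, 0.14], [0, 0, 0.14], [0, 0, 0.14]]' --slide '[[-0.0062, -0.00043, 0], [-0.0062, -0.00043, 0], [-0.0062, -0.00043, 0], [-0.0062, -0.00043, 0], [-0.0062, -0.00043, 0], [-0.0062, -0.00043, 0], [-0.0062, -0.00043, 0], [-0.0062, -0.00043, 0], [-0.0062, -0.00043, 0], [-0.0062, -0.00043, 0]]' --gripper '[-1, -1, -1, -1, -1, -1, -1, -1, -1, -1]'

```text
time_s: 19.65
position: [0.5373, 0.0272, 0.0847]
tool_rot: [[0.999, 0.039, -0.0], [0.039, -0.999, -0.0], [-0.0, 0.0, -1.0]]
ft_force: [0.0, -0.5, -0.5]
grip_width: 0.0001
```

Emit:
jog_arm --dr '[[0, 0, 0.14], [0, 0, 0.14], [0, 0, 0.14], [0, 0, 0.14], [0, 0, 0.14], [0, 0, 0.14], [0, 0, 0.14], [0, 0, 0.14], [0, 0, 0.14], [0, 0, 0.14]]' --slide '[[-0.0062, -0.00043, 0], [-0.0062, -0.00043, 0], [-0.0062, -0.00043, 0], [-0.0062, -0.00043, 0], [-0.0062, -0.00043, 0], [-0.0062, -0.00043, 0], [-0.0062, -0.00043, 0], [-0.0062, -0.00043, 0], [-0.0062, -0.00043, 0], [-0.0062, -0.00043, 0]]' --gripper '[-1, -1, -1, -1, -1, -1, -1, -1, -1, -1]'

```text
time_s: 20.65
position: [0.4919, 0.0623, 0.0848]
tool_rot: [[0.208, -0.978, -0.0], [-0.978, -0.208, -0.0], [0.0, 0.0, -1.0]]
ft_force: [0.7, 0.7, 0.0]
grip_width: -0.0002
```

```bash
python3 st.py
```

```text
t 20.65 p [0.4919 0.0623 0.0848] yaw -78.0 Ftool [-0.6 -0.9 -0. ] knob in tool [ 0.0011 -0.043  -0.    ] q [-6. 27. 96. -0. 57. 71.]
```

Emit:
jog_arm --dr '[[0, 0, 0.14], [0, 0, 0.14], [0, 0, 0.14], [0, 0, 0.14], [0, 0, 0.14], [0, 0, 0.14], [0, 0, 0], [0, 0, 0], [0, 0, 0], [0, 0, 0]]' --slide '[[-0.0062, -0.00043, 0], [-0.0062, -0.00043, 0], [-0.0062, -0.00043, 0], [-0.0062, -0.00043, 0], [-0.0062, -0.00043, 0], [-0.0062, -0.00043, 0], [0, -0.003, 0], [0, -0.002, 0], [0, -0.001, 0], [0, 0, 0]]' --gripper '[-1, -1, -1, -1, -1, -1, -1, -1, -1, -1]'

```text
time_s: 21.65
position: [0.5044, 0.0938, 0.0847]
tool_rot: [[-0.583, -0.812, -0.0], [-0.812, 0.583, -0.0], [0.0, 0.0, -1.0]]
ft_force: [-0.0, -0.5, 0.1]
grip_width: -0.0
```

```bash
python3 st.py; python3 look.py k wrist
```

```text
t 21.65 p [0.5044 0.0938 0.0847] yaw -125.7 Ftool [ 0.4 -0.2 -0.1] knob in tool [ 0.0017 -0.038  -0.    ] q [ -3.  28.  93.  -0.  58. 123.]
21.7 [0.5043 0.0938 0.0847] [[-0.584, -0.812, -0.0], [-0.812, 0.584, -0.0], [0.0, 0.0, -1.0]] [-0.26 -0.69  0.15] 0.00025948290096091265 [ -2.7  28.3  93.3  -0.   58.4 123. ]
```

View pics/wrist_k.png

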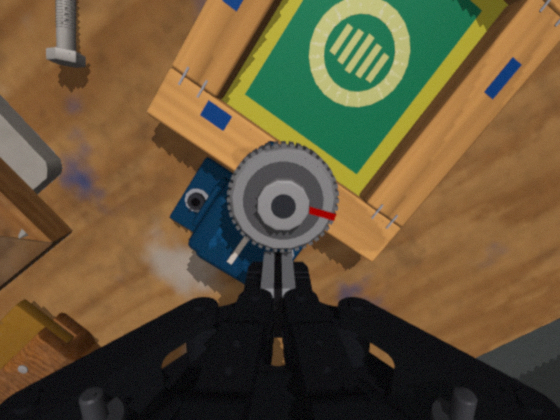

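Emit:
jog_arm --dr '[[0, 0, 0], [0, 0, 0], [0, 0, 0], [0, 0, 0], [0, 0, -0.12], [0, 0, -0.12], [0, 0, -0.12], [0, 0, -0.12], [0, 0, -0.12], [0, 0, -0.12]]' --slide '[[0.0015, -0.002, 0], [0, -0.002, 0], [0, -0.0015, 0], [0, -0.001, 0], [0.00389, -0.00023, -8e-05], [0.00389, -0.00023, -8e-05], [0.00389, -0.00023, -8e-05], [0.00389, -0.00023, -8e-05], [0.00389, -0.00023, -8e-05], [0.00389, -0.00023, -8e-05]]' --gripper '[-1, -1, -1, -1, -1, -1, -1, -1, -1, -1]'

```text
time_s: 22.7
position: [0.4997, 0.0676, 0.085]
tool_rot: [[0.101, -0.995, -0.007], [-0.995, -0.101, 0.001], [-0.002, 0.007, -1.0]]
ft_force: [-11.9, 2.3, 9.1]
grip_width: 0.0002
```

```bash
python3 st.py
```

```text
t 22.7 p [0.4997 0.0676 0.085 ] yaw -84.2 Ftool [-3.5 11.7 -9. ] knob in tool [ 0.0009 -0.0346 -0.0002] q [-6. 28. 94.  0. 58. 78.]
```

Emit:
jog_arm --dr '[[0, 0, -0.12], [0, 0, -0.12], [0, 0, -0.12], [0, 0, -0.12], [0, 0, -0.12], [0, 0, -0.12], [0, 0, -0.12], [0, 0, -0.12], [0, 0, -0.12], [0, 0, -0.12]]' --slide '[[0.00389, -0.00033, -8e-05], [0.00389, -0.00033, -8e-05], [0.00389, -0.00033, -8e-05], [0.00389, -0.00023, -8e-05], [0.00389, -0.00023, -8e-05], [0.00389, -0.00023, -8e-05], [0.00389, -0.00023, -8e-05], [0.00389, -0.00023, -8e-05], [0.00389, -0.00023, -8e-05], [0.00389, -0.00023, -8e-05]]' --gripper '[-1, -1, -1, -1, -1, -1, -1, -1, -1, -1]'

```text
time_s: 23.7
position: [0.5252, 0.0367, 0.086]
tool_rot: [[0.964, -0.266, -0.004], [-0.266, -0.964, -0.004], [-0.003, 0.005, -1.0]]
ft_force: [-7.2, -11.8, 4.0]
grip_width: 0.0002
```

```bash
python3 st.py
```

```text
t 23.7 p [0.5252 0.0367 0.086 ] yaw -15.4 Ftool [-3.8 13.3 -3.9] knob in tool [-0.0002 -0.0347 -0.0002] q [-9. 29. 91. -0. 60.  7.]
```

Emit:
jog_arm --dr '[[0, 0, -0.12], [0, 0, -0.12], [0, 0, -0.12], [0, 0, -0.12], [0, 0, -0.12], [0, 0, -0.12], [0, 0, -0.12], [0, 0, -0.12], [0, 0, -0.12], [0, 0, -0.12]]' --slide '[[0.00389, -0.00033, -8e-05], [0.00389, -0.00033, -8e-05], [0.00389, -0.00033, -8e-05], [0.00389, -0.00033, -8e-05], [0.00389, -0.00033, -8e-05], [0.00389, -0.00033, -8e-05], [0.00389, -0.00033, -8e-05], [0.00389, -0.00033, -8e-05], [0.00389, -0.00033, -8e-05], [0.00389, -0.00033, -8e-05]]' --gripper '[-1, -1, -1, -1, -1, -1, -1, -1, -1, -1]'

```text
time_s: 24.7
position: [0.5624, 0.0499, 0.0869]
tool_rot: [[0.598, 0.802, 0.003], [0.802, -0.598, -0.003], [-0.0, 0.004, -1.0]]
ft_force: [4.3, -6.2, -2.1]
grip_width: -0.0002
```

```bash
python3 st.py
```

```text
t 24.7 p [0.5624 0.0499 0.0869] yaw 53.3 Ftool [-2.4  7.1  2.2] knob in tool [-0.0006 -0.0347 -0.0001] q [ -7.  32.  85.  -0.  63. -60.]
```

Emit:
jog_arm --dr '[[0, 0, -0.12], [0, 0, -0.12], [0, 0, -0.12], [0, 0, -0.12], [0, 0, -0.12], [0, 0, -0.12], [0, 0, -0.12], [0, 0, -0.12], [0, 0, -0.12], [0, 0, -0.12]]' --slide '[[0.00389, -0.00043, -8e-05], [0.00389, -0.00043, -8e-05], [0.00389, -0.00043, -8e-05], [0.00389, -0.00033, -8e-05], [0.00389, -0.00033, -8e-05], [0.00389, -0.00033, -8e-05], [0.00389, -0.00033, -8e-05], [0.00389, -0.00033, -8e-05], [0.00389, -0.00023, -8e-05], [0.00389, -0.00023, -8e-05]]' --gripper '[-1, -1, -1, -1, -1, -1, -1, -1, -1, -1]'

```text
time_s: 25.7
position: [0.5634, 0.0883, 0.0877]
tool_rot: [[-0.53, 0.848, 0.004], [0.848, 0.53, -0.0], [-0.002, 0.003, -1.0]]
ft_force: [5.7, -0.2, -3.3]
grip_width: 0.0003
```

```bash
python3 st.py; python3 look.py l wrist
```

```text
t 25.7 p [0.5634 0.0883 0.0877] yaw 122.0 Ftool [-3.1  4.7  3.3] knob in tool [ 0.0001 -0.0343 -0.0001] q [  -3.   33.   84.    0.   63. -125.]
25.75 [0.563  0.0888 0.0878] [[-0.536, 0.844, 0.004], [0.844, 0.536, 0.0], [-0.002, 0.003, -1.0]] [ 6.31  1.87 -3.01] 7.818979204409653e-05 [  -2.9   32.5   84.     0.    63.3 -125.4]
```

View pics/wrist_l.png

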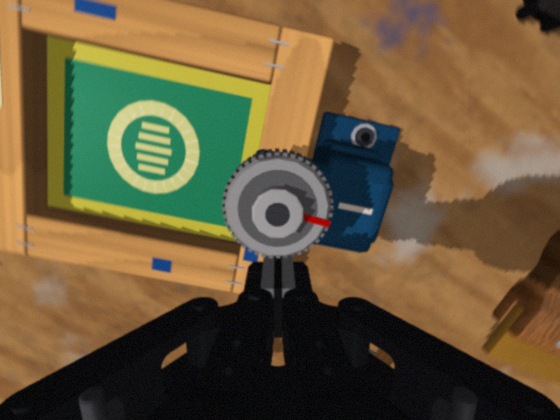

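Emit:
jog_arm --dr '[[0, 0, 0], [0, 0, 0], [0, 0, 0], [0, 0, 0], [0, 0, 0.14], [0, 0, 0.14], [0, 0, 0.14], [0, 0, 0.14], [0, 0, 0.14], [0, 0, 0.14]]' --slide '[[0, 0.004, 0], [0, 0.005, 0], [0, 0.005, 0], [0, 0, -0.02], [0, 0, -0.02], [0, 0, -0.02], [0, 0, -0.02], [0, 0, 0], [0, 0, 0], [0, 0, 0]]' --gripper '[-1, -1, -1, -1, -1, -1, -1, -1, -1, -1]'

```text
time_s: 26.75
position: [0.5738, 0.0959, 0.1677]
tool_rot: [[0.288, 0.958, -0.0], [0.958, -0.288, -0.0], [-0.0, -0.0, -1.0]]
ft_force: [0.2, 0.0, 0.1]
grip_width: 0.0001
```

Emit:
jog_arm --dr '[[0, 0, 0.14], [0, 0, 0.14], [0, 0, 0.14], [0, 0, 0.14], [0, 0, 0.14], [0, 0, 0.14], [0, 0, 0.14], [0, 0, 0], [0, 0, 0], [0, 0, 0]]' --slide '[[0, 0, 0], [0, 0, 0], [0, 0, 0], [0, 0, 0], [0, 0, 0], [0, 0, 0], [0, 0, 0], [0, 0, 0], [0, 0, 0], [0, 0, 0]]' --gripper '[-1, -1, -1, -1, -1, -1, -1, -1, -1, -1]'

```text
time_s: 27.75
position: [0.5737, 0.0958, 0.1675]
tool_rot: [[0.953, 0.303, -0.0], [0.303, -0.953, 0.0], [-0.0, -0.0, -1.0]]
ft_force: [-0.7, 0.5, -0.5]
grip_width: 0.0
```

```bash
python3 look.py m wrist; python3 - <<'E'
import pickle
from h import *
d,o=pickle.load(open("im_m.pkl","rb"));R=o["tool_rot"]
print("yaw",np.degrees(np.arctan2(R[1,0],R[0,0])),"to start",(R.T@(np.array([.5765,-.0476,.021])-o["position"])).round(4))
E
```

```text
27.8 [0.5737 0.0958 0.1675] [[0.953, 0.302, -0.0], [0.302, -0.953, 0.0], [-0.0, -0.0, -1.0]] [ 0.19  0.65 -0.1 ] 0.0001166120007971076 [ -2.2  28.5  76.1   0.   75.4 -19.8]
yaw 17.59254834078112 to start [-0.0406  0.1376  0.1465]
```

View pics/wrist_m.png

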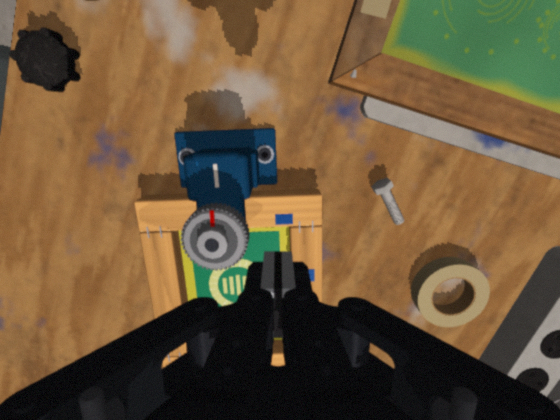

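Emit:
jog_arm --dr '[[0, 0, -0.036], [0, 0, 0], [0, 0, 0], [0, 0, 0], [0, 0, 0], [0, 0, 0], [0, 0, 0], [0, 0, 0], [0, 0, 0], [0, 0, 0]]' --slide '[[0, 0, 0], [-0.0091, 0.0272, 0], [-0.0091, 0.0272, 0], [-0.0091, 0.0272, 0], [-0.0091, 0.0272, 0], [-0.0091, 0.0272, 0], [0, 0, 0.03], [0, 0, 0.03], [0, 0, 0.03], [0, 0, 0.01]]' --gripper '[-1, -1, -1, -1, -1, -1, -1, -1, -1, -1]'

```text
time_s: 28.8
position: [0.575, -0.0473, 0.065]
tool_rot: [[0.942, 0.335, -0.004], [0.335, -0.942, 0.001], [-0.004, -0.003, -1.0]]
ft_force: [-1.4, -0.2, 0.5]
grip_width: 0.0001
```

```bash
python3 look.py n wrist scene top; python3 - <<'E'
import pickle,cv2
from h import *
d,o=pickle.load(open("im_n.pkl","rb"))
p=o["position"]-[0,0,.011]
for n in d: print(n,proj(d[n],p).round(0), proj(d[n],[p[0],p[1],.004]).round(0), "push pt",proj(d[n],[.5866,-.076,.025]).round(0))
a=d["scene"]["pixels"][130:270,200:340]
b=d["top"]["pixels"][150:270,190:330]
cv2.imwrite("pics/n.png",np.hstack([cv2.resize(a,(400,400)),cv2.resize(b,(400,400))]))
E
```

```text
28.95 [ 0.5766 -0.0476  0.0681] [[0.942, 0.335, 0.0], [0.335, -0.942, -0.0], [0.0, 0.0, -1.0]] [-0.03  0.17 -0.08] -0.0001810940912358058 [-16.4  34.8  83.5   0.   61.7 -36. ]
wrist [280. 272.] [280. 233.] push pt [280. 291.]
scene [276. 198.] [276. 206.] push pt [285. 204.]
top [266. 201.] [267. 204.] push pt [277. 199.]
```

View pics/wrist_n.png

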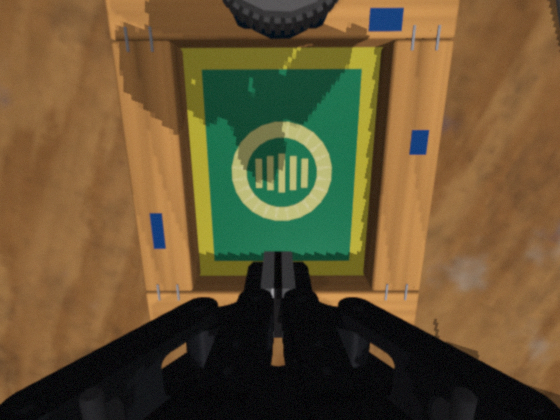

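View pics/n.png

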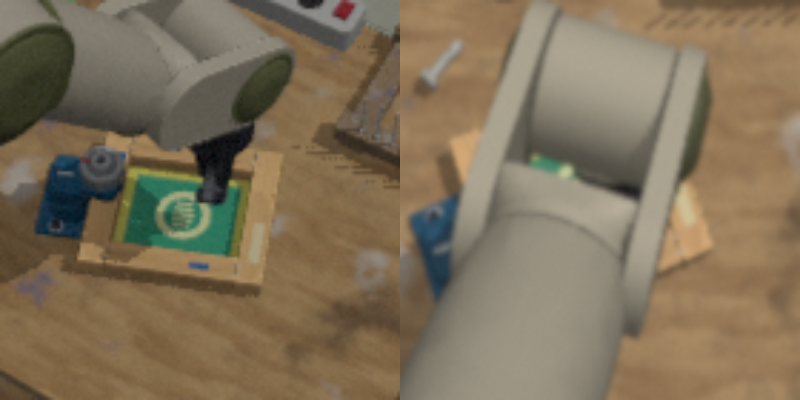

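Emit:
jog_arm --dr '[[0, 0, 0], [0, 0, 0], [0, 0, 0], [0, 0, 0], [0, 0, 0], [0, 0, 0], [0, 0, 0], [0, 0, 0], [0, 0, 0], [0, 0, 0]]' --slide '[[0, 0, 0.01], [0, 0, 0.01], [0, 0, 0.01], [0, 0, 0.006], [0, 0, 0.005], [0, 0, 0.003], [0, 0, 0.001], [0, 0, 0], [0, 0, 0], [0, 0, 0]]' --gripper '[-1, -1, -1, -1, -1, -1, -1, -1, -1, -1]'

```text
time_s: 29.95
position: [0.5764, -0.0476, 0.0228]
tool_rot: [[0.942, 0.334, 0.0], [0.334, -0.942, -0.0], [0.0, 0.0, -1.0]]
ft_force: [0.2, 0.2, -0.1]
grip_width: 0.0
```

```bash
python3 st.py; python3 look.py o wrist
```

```text
t 29.95 p [ 0.5764 -0.0476  0.0228] yaw 19.5 Ftool [ 0.3 -0.1  0.1] knob in tool [-0.0004 -0.1251 -0.    ] q [-16.  38.  86.   0.  56. -36.]
30.0 [ 0.5764 -0.0476  0.0228] [[0.942, 0.334, 0.0], [0.334, -0.942, -0.0], [0.0, 0.0, -1.0]] [-0.15 -0.13  1.02] 1.9119906643074894e-05 [-16.4  38.4  85.7   0.   55.9 -36. ]
```

View pics/wrist_o.png

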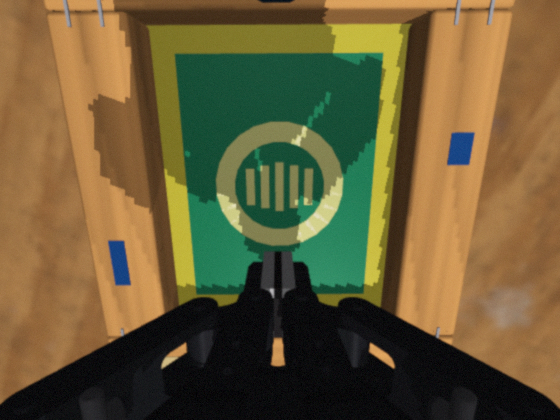

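Emit:
jog_arm --dr '[[0, 0, 0], [0, 0, 0], [0, 0, 0], [0, 0, 0], [0, 0, 0], [0, 0, 0], [0, 0, 0], [0, 0, 0], [0, 0, 0], [0, 0, 0]]' --slide '[[0, 0.005, 0], [0, 0.005, 0], [0, 0.004, 0], [0, 0.003, 0], [0, 0.003, 0], [0, 0.003, 0], [0, 0.003, 0], [0, 0.003, 0], [0, 0.003, 0], [0, 0.003, 0]]' --gripper '[-1, -1, -1, -1, -1, -1, -1, -1, -1, -1]'

```text
time_s: 31.0
position: [0.588, -0.0807, 0.0225]
tool_rot: [[0.942, 0.334, -0.0], [0.334, -0.942, 0.0], [-0.0, -0.0, -1.0]]
ft_force: [-0.9, 2.6, 0.1]
grip_width: 0.0
```

```bash
python3 st.py; python3 look.py p wrist
```

```text
t 31.0 p [ 0.588  -0.0807  0.0225] yaw 19.5 Ftool [ 0.  -2.7 -0.1] knob in tool [-0.0002 -0.1602  0.    ] q [-19.  39.  83.   0.  57. -39.]
31.05 [ 0.5882 -0.0812  0.0225] [[0.942, 0.334, 0.0], [0.334, -0.942, -0.0], [0.0, 0.0, -1.0]] [-0.43  1.24 -0.1 ] 3.3174775352980806e-05 [-19.3  39.5  83.   -0.   57.5 -38.8]
```

View pics/wrist_p.png

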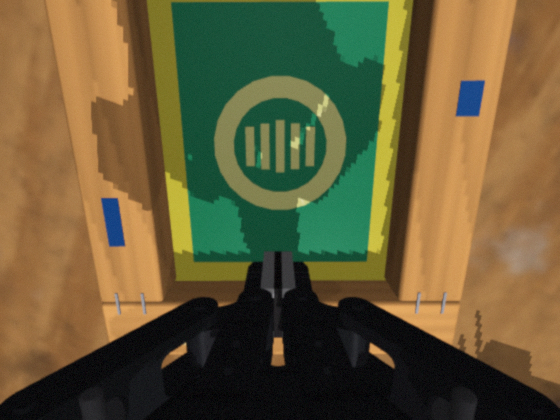

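Emit:
jog_arm --dr '[[0, 0, 0], [0, 0, 0], [0, 0, 0], [0, 0, 0], [0, 0, 0], [0, 0, 0], [0, 0, 0], [0, 0, 0], [0, 0, 0], [0, 0, 0]]' --slide '[[0, 0.005, 0], [0, 0.005, 0], [0, 0.005, 0], [0, 0.005, 0], [0, 0.005, 0], [0, 0.005, 0], [0, 0.005, 0], [0, 0.004, 0], [0, 0.003, 0], [0, 0.002, 0]]' --gripper '[-1, -1, -1, -1, -1, -1, -1, -1, -1, -1]'

```text
time_s: 32.05
position: [0.6027, -0.1222, 0.0226]
tool_rot: [[0.942, 0.334, -0.0], [0.334, -0.942, 0.0], [-0.0, -0.0, -1.0]]
ft_force: [-0.6, 2.2, -0.3]
grip_width: 0.0003
```

Emit:
jog_arm --dr '[[0, 0, 0], [0, 0, 0], [0, 0, 0], [0, 0, 0], [0, 0, 0], [0, 0, 0], [0, 0, 0], [0, 0, 0], [0, 0, 0], [0, 0, 0]]' --slide '[[0, 0, 0], [0, 0, 0], [0, 0, 0], [0, -0.005, 0], [0, -0.01, 0], [0, -0.01, 0], [0, 0, 0], [0, 0, 0], [0, 0, 0], [0, 0, 0]]' --gripper '[-1, -1, -1, -1, -1, -1, -1, -1, -1, -1]'

```text
time_s: 33.05
position: [0.5944, -0.0987, 0.0226]
tool_rot: [[0.943, 0.334, 0.0], [0.334, -0.943, -0.0], [0.0, 0.0, -1.0]]
ft_force: [0.4, 0.4, 0.6]
grip_width: 0.0
```

```bash
python3 st.py; python3 look.py q wrist
```

```text
t 33.05 p [ 0.5944 -0.0987  0.0226] yaw 19.5 Ftool [ 0.5 -0.3 -0.6] knob in tool [-0.0003 -0.1794 -0.    ] q [-21.  40.  81.  -0.  58. -40.]
33.1 [ 0.5944 -0.0987  0.0226] [[0.943, 0.334, 0.0], [0.334, -0.943, -0.0], [0.0, 0.0, -1.0]] [-0.38  0.07  0.21] -0.00038095804305810025 [-20.7  40.1  81.5  -0.   58.4 -40.2]
```

View pics/wrist_q.png

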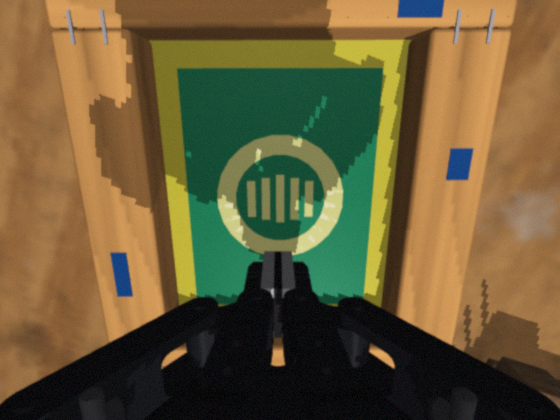

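Screen moved about 61 mm and stayed square; now lift clear and check.

Emit:
jog_arm --dr '[[0, 0, 0], [0, 0, 0], [0, 0, 0], [0, 0, 0], [0, 0, 0], [0, 0, 0], [0, 0, 0], [0, 0, 0], [0, 0, 0], [0, 0, 0]]' --slide '[[0, 0, -0.01], [0, 0, -0.02], [0, 0, -0.03], [0, 0, -0.03], [0, 0, -0.03], [0, 0, -0.03], [0, 0, -0.03], [0, 0, -0.02], [0, 0, 0], [0, 0, 0]]' --gripper '[-1, -1, -1, -1, -1, -1, -1, -1, -1, -1]'

```text
time_s: 34.1
position: [0.5941, -0.0984, 0.2226]
tool_rot: [[0.942, 0.334, 0.0], [0.334, -0.942, 0.0], [0.0, 0.0, -1.0]]
ft_force: [-0.6, 0.0, -0.4]
grip_width: -0.0001
```

Emit:
jog_arm --dr '[[0, 0, 0], [0, 0, 0], [0, 0, 0], [0, 0, 0], [0, 0, 0], [0, 0, 0], [0, 0, 0], [0, 0, 0], [0, 0, 0], [0, 0, 0]]' --slide '[[-0.02, 0.01, 0], [-0.02, 0.01, 0], [-0.02, 0.01, 0], [-0.02, 0.01, 0], [-0.02, 0.01, 0], [-0.02, 0.01, 0], [-0.02, 0.01, 0], [0, 0, 0], [0, 0, 0], [0, 0, 0]]' --gripper '[-1, -1, -1, -1, -1, -1, -1, -1, -1, -1]'

```text
time_s: 35.1
position: [0.4861, -0.2106, 0.222]
tool_rot: [[0.942, 0.335, -0.001], [0.335, -0.942, 0.001], [-0.0, -0.001, -1.0]]
ft_force: [0.5, -0.2, -0.2]
grip_width: -0.0003
```

```bash
python3 look.py r wrist top; python3 -c "
import pickle,cv2
d,o=pickle.load(open('im_r.pkl','rb'))
c=d['top']['pixels'][145:265,185:325]; cv2.imwrite('pics/r.png',cv2.resize(c,None,fx=5,fy=5,interpolation=cv2.INTER_CUBIC))"
```

```text
35.2 [ 0.4862 -0.2106  0.2223] [[0.942, 0.335, -0.0], [0.335, -0.942, 0.0], [-0.0, -0.001, -1.0]] [-0.16  0.24 -0.29] 0.00011046964652660976 [-36.2  20.7  79.5   0.   79.8 -55.8]
```

View pics/wrist_r.png

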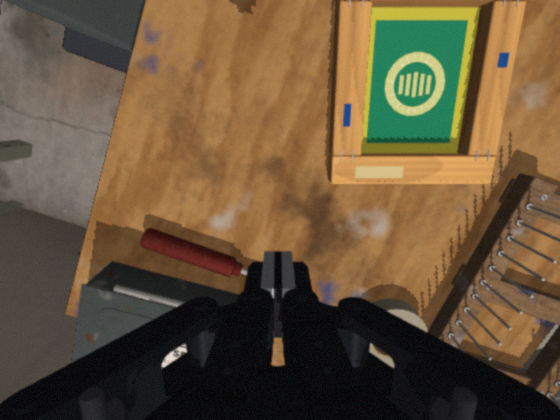

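View pics/r.png

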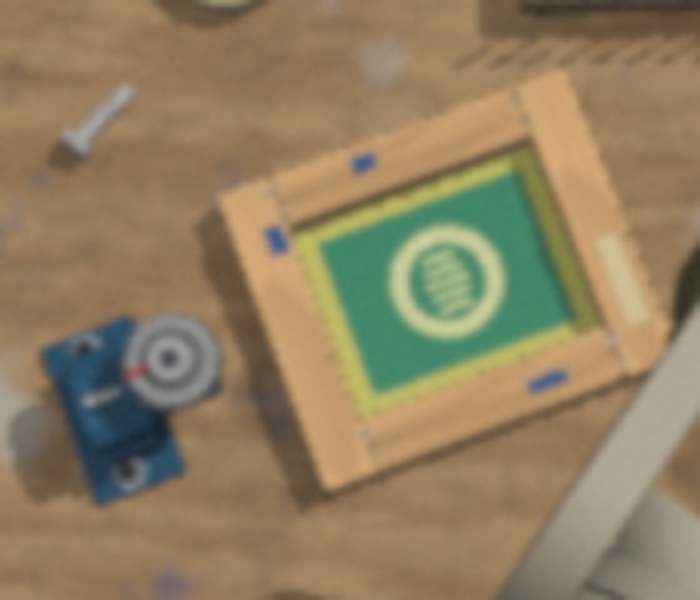

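```bash
python3 - <<'E'
import pickle
from h import *
d,o=pickle.load(open("im_r.pkl","rb"));im=d["top"]
A,B,C=[ray(im,u/5+184.6,v/5+144.6,.025)[:2] for u,v in[(220,200),(330,493),(565,72)]]
x=np.array([np.cos(a:=np.radians(109.7)),np.sin(a)]); k=np.array([.5342,.07])
print("heel x",((A+B)/2-k)@x,"frame dir",np.degrees(np.arctan2(*(A-C)[::-1])))
E
python3 -c "
from rig import env;print(env.close_job())"
```

```text
heel x -0.04793819345660942 frame dir 109.63539439975288
the job is handed in; nothing more can be done
None
```

The clamp is loosened two turns and the screen is out, lying flat and clear of the clamp. I handed the job in at about 35 s of the 72 s allowed; no verdict is reported.

- **Knob:** I rolled it anticlockwise in three strokes with the shut fingertip pressed on the rim, at about 5–15 N. My estimate is 715–720° in total. The last picture shows the red line pointing at the white index line again, and there was little visible slip.
- **Screen:** I lowered the fingertip inside the frame to about 12 mm above the table, so it stayed clear of the mesh, and pushed the far rail with under 3 N. It moved about 61 mm and stayed in line with the clamp.
- **Last checks:** The clamped rail's outer face is about 48 mm beyond the screw axis, against the required 28–120 mm, which is about 28 mm past the tip of the arm. The frame's direction reads 109.6°, against 109.7° at the start. The arm is 0.22 m up and touching nothing. The bolt, screwdriver and roll of tape look undisturbed in the views I took. I did not re-measure every other item's position separately.

No check failed or disagreed.

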